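# Check a charged camera battery in the bench battery checker

### The arm

A 6-joint arm with a two-finger parallel gripper is mounted at the origin on the work surface; the furniture and walls round the work are solid. World frame = base frame: x ahead of the robot, y to its left, z up, the work surface at z = 0. Lengths are in m, angles in degrees, forces in N, time in s.
With the tool pointing down it reaches from about 0.325 to 0.925 m from the base axis. Payload 3.1 kg.
Tool frame: the origin (TCP) lies between the finger pads; the fingertips stand 17 mm ahead of it and the grasp point (between the pads) lies 2 mm behind it; z points along the fingers, y is the line along which they close (so a half turn about z gives the same grasp; the last joint's range is limited). The gripper opens to 85 mm and grips with 20 to 120 N. Pads are 22 mm wide; open, the fingers measure 114 mm over their backs; the gripper's body (76 mm by 85 mm) begins 54 mm behind the grasp point. The pads swing forward as they close: fully open they stand 13 mm farther back than shut.
Start: joints at [-71.574, 12.427, 92.441, -0, 75.132, -6.429], TCP at [0.263, -0.567, 0.248] pointing down, gripper open.
Joint ranges: [-157.48, 157.48], [-44.54, 120.13], [17.64, 146.25], [-64.5, 244.5], [7.68, 150.69], [-147.95, 147.95]. Speed limits (degrees/s): [159.86, 159.86, 180, 180, 180, 180].

### API

Orientations are given as a 3x3 rotation matrix whose columns are the frame's x, y, z axes.
In Python, from bench import state, imaging, order gives the robot as it stands. The module is installed in compiled form; this text tells all that it offers.
- The arm moves only by the tool apply_moves, never from a script. Its argument "increments" is a list of rows, each a list of 3 entries, a list of its own where there are three numbers: the closure, from 0 (fully open) to 1 (shut), then the shift along the tool's x, y, z in mm, then the turn about the tool's z in rad. A call has exactly 10 rows; each row shifts and turns the commanded pose from where the row before left it, along the tool's axes as they then stand; what a row does not reach is not made up. A row lasts 1/10 s, in which the tool goes at most 50 mm and 8.59 degrees, less where a joint would pass 70% of its speed; a pose out of reach is approached as far as the arm can. A call is refused whole if a number of a shift passes 50 or a number of a turn 0.15, either way. A call with a gripper value outside its range is refused whole. The fingers move at their own pace and stop on an object; "grip_force" is the grip in N (left out, the last holds). Time passes only in rows, so rows that do not move let the fingers close, or fill a call up. It gives the time, the measured TCP pose, the force, the opening and the grip force at its end, in the units of the state.
- state(): the state, without advancing time (a new reading comes with each control period).
- imaging.get_image(name): name is "scene" or "top" or "wrist"; returns the picture (420x560x3 uint8, red, green, blue); there is no depth.
- imaging.camera_info(name): a dict with "fx", "fy", "cx", "cy" (pixels), "rvec" (rotation vector, rad) and "tvec" (3), from world to camera coordinates, as OpenCV has them. Camera axes: x right, y down, z forward; pixel columns grow to the right and rows downward; lengths in m; the calibration is good to about 2 mm. A picture is of the moment at which its call begins: read the wrist's pose just before it. camera_info takes no time and is no camera call; for the wrist camera it gives the pose at the moment of the call.
- order.job_done(): hands the job in; it is judged then, once.
Trained networks look in the newest picture that a camera, given by its name, has taken for a name from the list of things; names that differ only in an ending like _2 or _b are one class to them, and where a whole thing is asked for, a point or a joint stands for the part that bears it (a point fixed in the world has none). Each returns a list of dicts, best first, with "score" (0 to 1); they miss things now and then, are a little off and sometimes report something else, mostly with a low value. They report only what shows in the picture. A call takes as long as a camera call. They do not tell look-alikes from the thing itself.
- imaging.masks_of(target, camera): "pixels" (420x560 bool, what is visible of it) and "box" ([left, top, width, height] in pixels, round what is visible of it).
The state is a dict: "time": time; "joints": joint angles; "qd": joint speeds; "tau": joint torques, N m; "tool_pos": TCP position; "tcp_rot": TCP orientation; "contact_force": force on the tool from outside, world axes, zero at the start; "moment": the same for the moment, N m; "width": finger opening in m; "grip_force": force on a finger pad.
Only numpy, scipy, OpenCV 4.12 (cv2) and the standard library are available. Lean on these libraries where they do the work, as an engineer would, in place of code of your own. Each camera call takes 0.05 s, during which the arm holds its last target. There are 200 camera calls.

### The job

Pull the thicker of the two batteries straight up off the charger, where it slides on rails against a click catch, and stand it on the bed of the battery checker. Press its contact face flat against the end fence, so that the sprung contacts go right in, and at the same time its side against the side fence, upright and square in the corner, and finish while still holding it pressed there. Leave the thin battery clicked in on the charger and the other things on the desk where they are.

Things in the scene. Friction and masses are not known exactly. Their poses are not given: they have to be found in the camera images.
- battery_thick: thicker black camera battery, 40 thick x 38 wide x 71 mm tall, 0.2 kg, upright in either charger bay, its bottom 20 mm above the desk. Origin: bottom centre of its contact face; z up; +x points out of that face, so it lies from x = -40 to 0 mm and y = -19 to 19 mm (flat sides, free to grip from above). Contact face: a flat flange 30 mm wide, 3 mm thick, grooved behind both edges
- battery_thin: the other battery, the same but only 20 mm thick (x = -20 to 0 mm), in the other bay; stays there
- charger: grey twin charger, fixed, 112 x 178 x 70 mm. Origin on the desk; z up, +x from the batteries into its back panel (70 mm high, face at x = 0); bays at y = -44 and 44 mm. 28 mm high rails hook each battery's flange (0.8 mm play); a sprung ball in the panel catches in its back and pushes it to -x: it comes off straight up only, with a click at a pull of 10 to 20 N, and is clear after 30 mm
- checker: grey bench battery checker, fixed to the desk, 124 x 112 mm, with a flat metal bed 10 mm above the desk. Origin: on the desk under its middle. z up, +x towards its end fence and the instrument housing behind it (up to 56 mm high), y to the left
- checker_corner (a point): point where the faces of both fences and the bed meet, 10 mm above the desk; axes as the checker's. End fence's face: plane x = 0; side fence's face: plane y = 0. The battery belongs on the side x < 0, y > 0, its origin at x = 0, y = 19 mm, z = 0, its x axis along this x
- end_fence: the checker's end fence: an upright plate 48 mm high above the bed, 68 mm wide, facing the checker's -x; the sprung contacts look out of a window at its foot. Origin: at the foot of its face, 30 mm to the left (+y) of the corner
- side_fence: the checker's side fence: a bar 8 mm thick, 60 mm long, 30 mm high above the bed, facing the checker's +y. Origin: at the corner. Fingers that hold the battery more than 35 mm above its bottom pass over it
- contact_block (a joint): the sprung contacts in the end fence: 0 = standing 3 mm out of the fence's face, 0.003 m = pushed in level with it; needs 1.2 N to start and 3 N at 3 mm, and pushes the battery back out when let go. 18 mm wide, 3.5 to 13.5 mm above the bed, 19 mm to the left of the corner
- cue_timer: small beige timer, loose, 60 x 70 x 25 mm; leave alone
- cassette: cassette, loose, 64 x 100 x 12 mm; leave alone
- mug: mug, loose, 81 x 113 x 101 mm; leave alone
- roll_carton: fixed light grey carton, an obstacle, at the back right beside the charger and behind the checker: 190 mm along the world's x, 150 mm along y, 170 mm high. Origin: under its middle, on the desk
- magazine_file: fixed black upright file of papers, an obstacle, left of the checker and in front of the charger on the left: 250 mm along its x (nearly the world's y), 112 mm along its y, 270 mm high. Origin: under its middle, on the desk
Not all that is in view belongs to the job. What is shaped like the battery_thick but white is not meant. Leave any purple look-alike of the battery_thin alone.

How it is judged:
By the outcome, as a careful person would: the job done as asked, in the order asked, and still so for the second after the job is handed in, while the arm keeps its last pose, push and grip.
It also fails if it takes over 51 s, if anything falls off the work surface, if the arm or the gripper's body presses on something with over 40 N, if the wrist force passes 120 N, or if a joint passes its speed limit or range.

## Working session

There is one attempt and no reset: what is moved stays moved. The work goes in short steps, Python scripts to look and compute and a tool call to move; the robot and the scene stay as the last step left them, time stands still between calls to the robot, and variables do not carry over. Pictures are saved under pics/ and viewed, at most 10 in all, crops included, and the job is handed in when it is done.

Besides the shell and the picture viewer there is one more tool, called after "Request:" by a JSON object that holds its "method" and its "body". apply_moves: Moves the arm, as the interface text tells. Its arguments: {"type":"object","properties":{"increments":{"type":"array"},"grip_force":{"type":"number"}},"required":["increments"]}

```bash
mkdir -p pics; cat > h.py <<'E'
import numpy as np, cv2
from bench import state, imaging, order
def cam(n):
    i=imaging.camera_info(n); R=cv2.Rodrigues(np.array(i['rvec'],float))[0]; t=np.array(i['tvec'],float).ravel()
    K=np.array([[i['fx'],0,i['cx']],[0,i['fy'],i['cy']],[0,0,1.]]); return K,R,t
def proj(c,P):
    K,R,t=c; p=(K@(R@np.atleast_2d(P).T+t[:,None])).T; return p[:,:2]/p[:,2:]
def ray(c,uv,z):
    K,R,t=c; d=R.T@np.linalg.inv(K)@np.array([uv[0],uv[1],1.]); o=-R.T@t; return o+d*(z-o[2])/d[2]
def snap(n,f):
    im=imaging.get_image(n); cv2.imwrite('pics/'+f,im[:,:,::-1]); return im
E
python3 - <<'E'
from h import *
import pickle
s=state(); print(s['time'],s['tool_pos'],s['contact_force'],s['width'])
a=[snap(n,n+'0.png') for n in ('scene','top')]
for n in('scene','top'):
    c=cam(n); print(n,-c[1].T@c[2],c[0][0,0])
    for t in('battery_thick','battery_thin','charger','checker','end_fence','side_fence','magazine_file','roll_carton'):
        for m in imaging.masks_of(t,n)[:3]:
            ys,xs=np.nonzero(m['pixels']); 
            if len(xs): print(n,t,round(m['score'],2),m['box'],len(xs),round(xs.mean(),1),round(ys.mean(),1))
E
cd pics; python3 -c "
import cv2,numpy as np
a=cv2.imread('scene0.png');b=cv2.imread('top0.png');cv2.imwrite('a.png',cv2.resize(a,(800,600)));cv2.imwrite('b.png',cv2.resize(b,(800,600)))"
```

```text
0.0 [ 0.26245786 -0.56636193  0.24696401] [ 0.08682605 -0.01981348  0.30087224] 0.08540143406372157
scene [ 0.36600562 -0.56085132  1.24047595] 534.2219881836779
scene battery_thick 0.92 [235.9, 208.0, 16.3, 28.3] 407 242.7 220.8
scene battery_thick 0.73 [277.0, 191.3, 15.1, 27.0] 436 282.6 202.5
scene battery_thin 0.76 [273.0, 164.1, 11.5, 22.6] 214 274.6 173.5
scene battery_thin 0.59 [314.1, 159.1, 16.5, 25.4] 304 321.2 174.2
scene charger 0.73 [234.1, 263.3, 8.3, 30.0] 134 238.2 276.8
scene charger 0.72 [250.5, 153.1, 64.4, 72.7] 2154 284.0 191.3
scene checker 0.82 [206.8, 252.6, 57.9, 57.0] 2280 233.4 282.5
scene end_fence 0.65 [236.0, 267.6, 5.4, 23.3] 81 238.5 277.6
scene end_fence 0.26 [250.8, 152.2, 67.1, 74.1] 2403 284.1 191.1
scene side_fence 0.51 [217.2, 289.2, 27.4, 10.8] 168 229.0 294.8
top [0.41802892 0.01917348 1.02443051] 461.76472100807086
top battery_thick 0.96 [252.8, 219.0, 24.9, 23.2] 409 264.6 230.0
top battery_thick 0.95 [260.7, 166.4, 12.9, 26.0] 439 265.0 177.2
top battery_thin 0.79 [213.2, 164.1, 24.7, 17.5] 281 224.1 172.0
top battery_thin 0.75 [231.2, 110.9, 18.6, 23.5] 290 241.7 121.4
top charger 0.71 [199.8, 142.5, 91.5, 59.0] 3942 244.9 172.0
top checker 0.88 [300.9, 236.3, 58.7, 64.8] 3014 328.6 267.5
top end_fence 0.56 [316.7, 258.0, 36.5, 7.2] 185 332.2 260.3
top end_fence 0.19 [120.9, 159.7, 53.8, 48.2] 1855 144.8 181.3
top side_fence 0.71 [257.2, 166.9, 16.5, 25.4] 408 264.5 177.6
top side_fence 0.54 [339.7, 265.2, 7.6, 31.3] 139 343.9 279.0
top magazine_file 0.6 [202.4, 142.9, 88.8, 58.1] 3984 245.0 172.0
```

View pics/a.png

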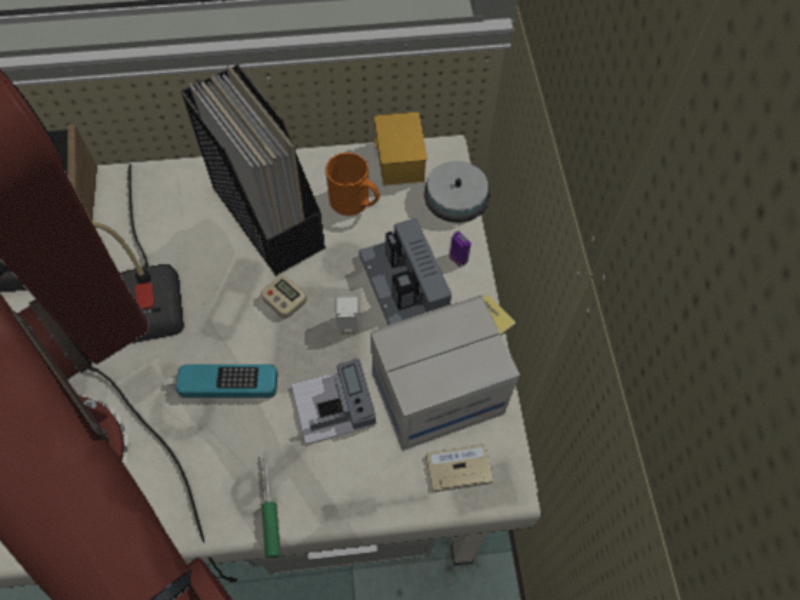

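View pics/b.png

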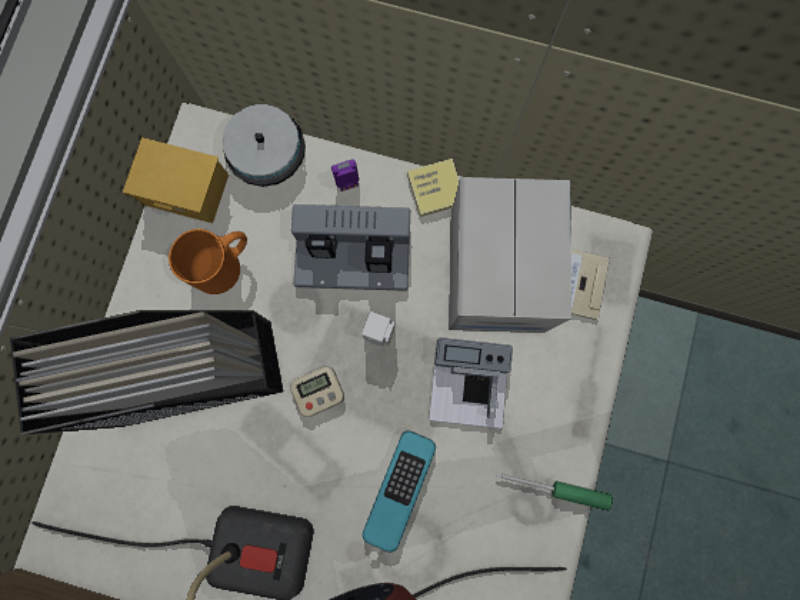

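The thick black battery is in the charger's right bay: top picture at 800 px, about (379,254). The thin one is in the left bay at (320,246). The white look-alike stands at (378,328). The checker is at (470,385), with its end fence at the far (+x) side and its side fence on the right (-y).

```bash
python3 - <<'E'
from h import *
np.set_printoptions(precision=4,suppress=True)
s=state(); R=s['tcp_rot']; print(R)
c=cam('wrist'); print('cam in tool', np.array(R).T@(-c[1].T@c[2]-s['tool_pos']),c[0][0,0]); print(np.array(R).T@c[1].T)
c=cam('top'); k=.7
for n,u,v,z in [('panel BL',293,206,.07),('panel BR',410,208,.07),('baseFL',295,287,.01),('baseFR',409,290,.01),('thick top c',378,246,.091),('thin top',321,240,.091),
 ('chk housing BL',438,339,.056),('BR',512,345,.056),('FL bed',430,420,.01),('FR',503,428,.01),('corner?',490,374,.04),('white top',378,325,.071)]:
    print(n,ray(c,(u*k,v*k),z))
b=cv2.imread('pics/top0.png'); 
o=np.hstack([cv2.resize(b[135:210,195:295],(400,300),interpolation=2),cv2.resize(b[230:305,290:390],(400,300),interpolation=2)]);cv2.imwrite('pics/c.png',o)
E
```

```text
[[ 0.9074  0.4203  0.    ]
 [ 0.4203 -0.9074 -0.    ]
 [-0.      0.     -1.    ]]
cam in tool [ 0.0787  0.0014 -0.1258] 301.9921171909677
[[-0.0004 -0.9519 -0.3065]
 [ 1.     -0.0004  0.    ]
 [-0.0001 -0.3065  0.9519]]
panel BL [0.7107 0.1859 0.07  ]
panel BR [0.7098 0.0102 0.07  ]
baseFL [0.5979 0.188  0.01  ]
baseFR [0.5953 0.0098 0.01  ]
thick top c [0.6455 0.0563 0.091 ]
thin top [0.6534 0.1394 0.091 ]
chk housing BL [ 0.5146 -0.0332  0.056 ]
BR [ 0.5071 -0.1419  0.056 ]
FL bed [ 0.3965 -0.0239  0.01  ]
FR [ 0.386 -0.134  0.01 ]
corner? [ 0.4652 -0.1113  0.04  ]
white top [0.5325 0.0549 0.071 ]
```

View pics/c.png

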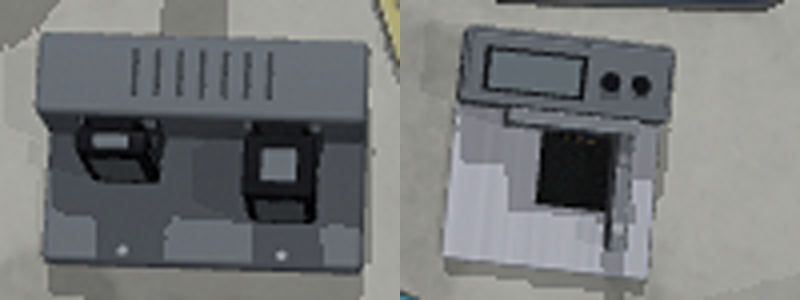

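```bash
cat >> h.py <<'E'
from scipy.spatial.transform import Rotation as Ro
def yaw(R): return np.arctan2(R[1][0],R[0][0])
def plan(tgt,ty,n,close):
    "rows of rounded increments from the present pose to tgt (world), yaw ty (deg)"
    s=state(); p=np.array(s['tool_pos']); y=yaw(s['tcp_rot']); d=(np.radians(ty)-y+np.pi)%(2*np.pi)-np.pi
    rows=[]
    for i in range(n):
        w=(np.array(tgt)-p)/(n-i); T=np.array([[np.cos(y),np.sin(y),0],[np.sin(y),-np.cos(y),0],[0,0,-1]])
        l=np.round(T.T@w*1000,1); t=round(-d/(n-i),3); p=p+T@l/1000; y-=t; d+=t
        rows.append([close,l.tolist(),t])
    print(*rows,sep=',\n'); return rows
E
python3 - <<'E'
from h import *
plan([.645,.0555,.22],179.4,20,0.0)
E
```

```text
[0.0, [30.4, -20.2, 1.4], np.float64(-0.135)],
[0.0, [32.9, -15.9, 1.4], np.float64(-0.135)],
[0.0, [34.7, -11.4, 1.4], np.float64(-0.135)],
[0.0, [35.9, -6.6, 1.4], np.float64(-0.135)],
[0.0, [36.5, -1.7, 1.4], np.float64(-0.135)],
[0.0, [36.4, 3.2, 1.4], np.float64(-0.135)],
[0.0, [35.6, 8.1, 1.4], np.float64(-0.135)],
[0.0, [34.2, 12.8, 1.4], np.float64(-0.135)],
[0.0, [32.2, 17.3, 1.4], np.float64(-0.135)],
[0.0, [29.5, 21.5, 1.4], np.float64(-0.135)],
[0.0, [26.4, 25.3, 1.4], np.float64(-0.135)],
[0.0, [22.7, 28.6, 1.4], np.float64(-0.135)],
[0.0, [18.7, 31.4, 1.4], np.float64(-0.135)],
[0.0, [14.3, 33.6, 1.4], np.float64(-0.135)],
[0.0, [9.6, 35.2, 1.5], np.float64(-0.135)],
[0.0, [4.8, 36.2, 1.4], np.float64(-0.134)],
[0.0, [-0.1, 36.6, 1.5], np.float64(-0.135)],
[0.0, [-5.0, 36.2, 1.4], np.float64(-0.134)],
[0.0, [-9.7, 35.2, 1.5], np.float64(-0.135)],
[0.0, [-14.4, 33.6, 1.4], np.float64(-0.134)]
```

Request:
{"method": "apply_moves", "body": {"increments": [[0,[30.4,-20.2,0],-0.135],[0,[32.9,-15.9,0],-0.135],[0,[34.7,-11.4,0],-0.135],[0,[35.9,-6.6,0],-0.135],[0,[36.5,-1.7,0],-0.135],[0,[36.4,3.2,0],-0.135],[0,[35.6,8.1,0],-0.135],[0,[34.2,12.8,0],-0.135],[0,[32.2,17.3,0],-0.135],[0,[29.5,21.5,0],-0.135]], "grip_force": 70}}

```text
time: 1.9
tool_pos: [0.4544, -0.2545, 0.2486]
tcp_rot: [[-0.217, 0.976, 0.001], [0.976, 0.217, -0.0], [-0.0, 0.0, -1.0]]
contact_force: [0.6, 0.5, 0.2]
width: 0.0854
grip_force: 0.0
```

Request:
{"method": "apply_moves", "body": {"increments": [[0,[26.4,25.3,0],-0.135],[0,[22.7,28.6,0],-0.135],[0,[18.7,31.4,0],-0.135],[0,[14.3,33.6,0],-0.135],[0,[9.6,35.2,0],-0.135],[0.2,[4.8,36.2,5],-0.134],[0.2,[0,36.6,8],-0.135],[0.2,[-5,36.2,8],-0.134],[0.2,[-9.7,34,8],-0.135],[0.2,[-14.4,33,8],-0.134]]}}

```text
time: 2.9
tool_pos: [0.6452, 0.0552, 0.2111]
tcp_rot: [[-1.0, 0.005, 0.0], [0.005, 1.0, -0.0], [-0.0, -0.0, -1.0]]
contact_force: [0.9, 0.0, 0.5]
width: 0.0681
grip_force: 0.0
```

```bash
python3 - <<'E'
from h import *
s=state(); print(s['time'],s['tool_pos'],np.degrees(yaw(s['tcp_rot'])),s['width'],s['contact_force'])
c=cam('wrist'); im=snap('wrist','w1.png')
cx,cy=.6655,.0555
print(proj(c,[[cx,cy+.019,.091],[cx,cy-.019,.091],[cx-.04,cy-.019,.091],[cx-.04,cy+.019,.091]]).round(1).tolist())
E
```

```text
2.9 [0.64515846 0.05515758 0.21105377] 179.70886380857172 0.06807608120530194 [0.89155434 0.0103109  0.46955337]
[[309.9, 228.7], [266.4, 228.9], [265.2, 184.2], [310.8, 184.0]]
```

View pics/w1.png

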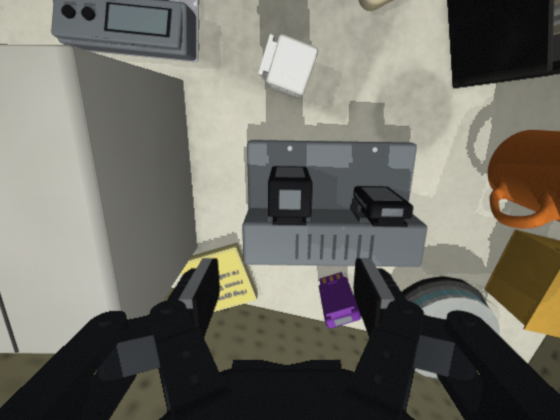

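```bash
python3 - <<'E'
from h import *
im=cv2.imread('pics/w1.png')[130:280,235:435]; cv2.imwrite('pics/w1c.png',cv2.resize(np.clip(im*1.8,0,255).astype('uint8'),(800,600),interpolation=2))
E
```

```text
(no output)
```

View pics/w1c.png

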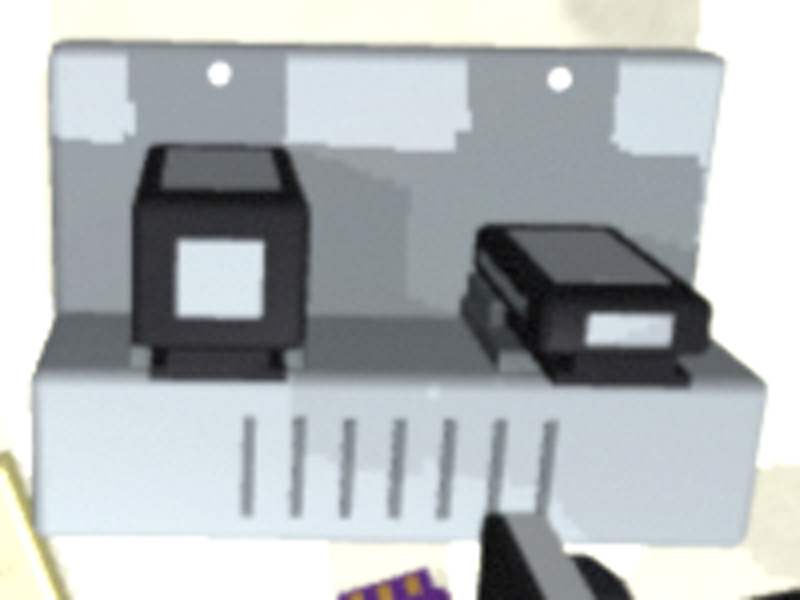

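Request:
{"method": "apply_moves", "body": {"increments": [[0.2,[5.5,2.1,12],0.012],[0.2,[0,0,20],0],[0.2,[0,0,20],0],[0.2,[0,0,20],0],[0.2,[0,0,20],0],[0.2,[0,0,20],0],[0.2,[0,0,14],0],[0.2,[0,0,10],0],[0.2,[0,0,0],0],[0.2,[0,0,0],0]]}}

```text
time: 3.95
tool_pos: [0.6393, 0.0557, 0.0758]
tcp_rot: [[-1.0, 0.023, 0.001], [0.023, 1.0, -0.0], [-0.001, -0.0, -1.0]]
contact_force: [0.4, -0.3, 0.6]
width: 0.0682
grip_force: 0.0
```

```bash
python3 - <<'E'
from h import *
s=state(); print(s['time'],s['tool_pos'],np.degrees(yaw(s['tcp_rot'])),s['width'],s['contact_force'])
im=snap('wrist','w2.png')
E
```

```text
3.95 [0.63926643 0.05571105 0.0757576 ] 178.6609035222593 0.06823353728249135 [ 0.38712242 -0.31432005  0.57537785]
```

View pics/w2.png

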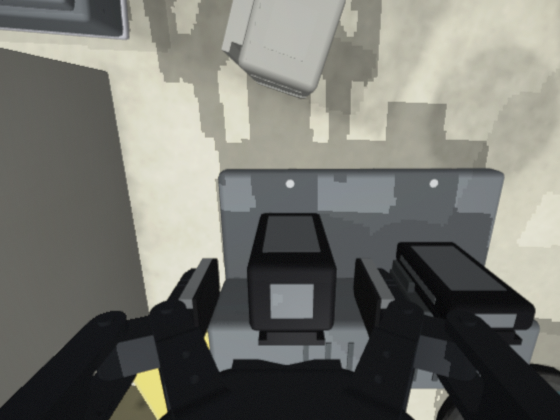

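Request:
{"method": "apply_moves", "body": {"increments": [[0.2,[0,2.2,0],0],[0.35,[0,0,0],0],[0.45,[0,0,0],0],[0.6,[0,0,0],0],[0.7,[0,0,0],0],[0.8,[0,0,0],0],[0.8,[0,0,0],0],[0.8,[0,0,0],0],[0.8,[0,0,0],0],[0.8,[0,0,0],0]], "grip_force": 70}}

```text
time: 5.0
tool_pos: [0.6396, 0.0582, 0.076]
tcp_rot: [[-1.0, 0.023, 0.001], [0.023, 1.0, 0.0], [-0.001, 0.0, -1.0]]
contact_force: [0.5, -0.3, 5.6]
width: 0.037
grip_force: 70.9
```

Request:
{"method": "apply_moves", "body": {"increments": [[0.8,[0,0,-1],0],[0.8,[0,0,-2],0],[0.8,[0,0,-3],0],[0.8,[0,0,-4],0],[0.8,[0,0,-5],0],[0.8,[0,0,-6],0],[0.8,[0,0,-6],0],[0.8,[0,0,-6],0],[0.8,[0,0,-6],0],[0.8,[0,0,-6],0]]}}

```text
time: 6.0
tool_pos: [0.6381, 0.0582, 0.1204]
tcp_rot: [[-1.0, 0.023, -0.002], [0.023, 1.0, 0.0], [0.002, 0.0, -1.0]]
contact_force: [0.8, 0.3, -1.9]
width: 0.0372
grip_force: 75.1
```

```bash
python3 - <<'E'
from h import *
snap('top','t2.png')
c=cam('wrist'); im=snap('wrist','w3.png')
o=np.hstack([cv2.imread('pics/w3.png')[150:420,140:440],cv2.resize(cv2.imread('pics/t2.png')[120:320,190:390],(270,270))]);cv2.imwrite('pics/d.png',o)
E
```

```text
(no output)
```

View pics/d.png

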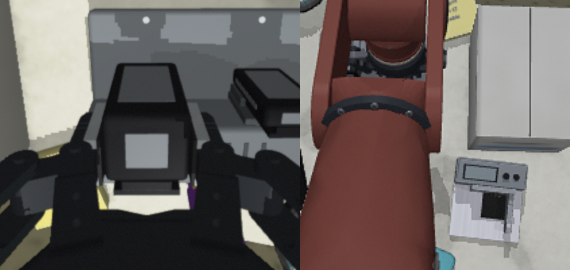

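```bash
python3 - <<'E'
from h import *
c=cam('top')
for n,u,v,z in [('fenceL top',316.3,259,.058),('fenceR top',349.5,262.7,.058),('side near corner top',342,270,.04),('side end top',341.3,291,.04),('carton fl',450*.7,318*.7,.17)]: print(n,ray(c,(u,v),z))
b=cv2.imread('pics/t2.png')[225:310,295:370]; cv2.imwrite('pics/t2c.png',cv2.resize(b,(525,595),interpolation=2))
plan([.38,.058,.20],178.66-4.2,10,.8)
E
```

```text
fenceL top [ 0.46941958 -0.05338168  0.058     ]
fenceR top [ 0.46262307 -0.12237269  0.058     ]
side near corner top [ 0.44795304 -0.10897677  0.04      ]
side end top [ 0.40435918 -0.10706913  0.04      ]
carton fl [ 0.53092431 -0.04259054  0.17      ]
[0.8, [25.9, -0.6, -7.8], np.float64(0.007)],
[0.8, [25.9, -0.8, -7.8], np.float64(0.007)],
[0.8, [25.9, -1.0, -7.8], np.float64(0.007)],
[0.8, [25.9, -1.2, -7.8], np.float64(0.008)],
[0.8, [25.9, -1.4, -7.8], np.float64(0.007)],
[0.8, [25.9, -1.5, -7.8], np.float64(0.008)],
[0.8, [25.9, -1.7, -7.8], np.float64(0.007)],
[0.8, [25.9, -1.9, -7.9], np.float64(0.008)],
[0.8, [25.9, -2.2, -7.8], np.float64(0.007)],
[0.8, [25.9, -2.3, -7.9], np.float64(0.008)]
```

View pics/t2c.png

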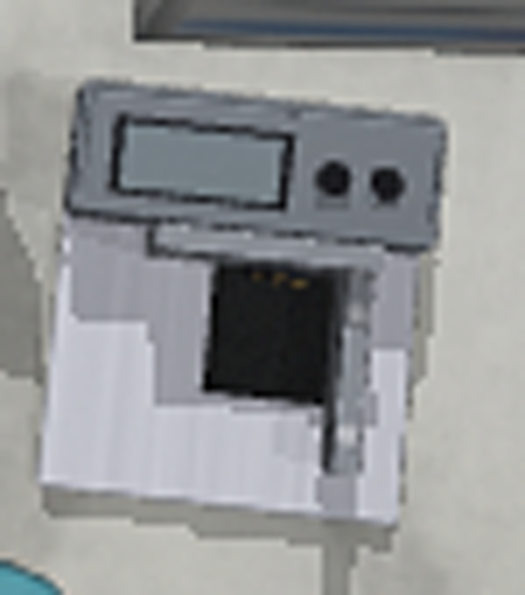

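```bash
python3 - <<'E'
from h import *
c=cam('top')
def P(u,v,z): return ray(c,(295+u/7-.5*6/7,225+v/7-.5*6/7),z)[:2]
def line(n,a,b,z):
    p,q=P(*a,z),P(*b,z); print(n,p.round(4),q.round(4),np.degrees(np.arctan2(*(p-q)[::-1])).round(1), np.linalg.norm(p-q).round(4))
line('bedfront',(42,485),(392,523),.01)
line('fence',(150,254),(378,275),.058)
line('housing back',(85,80),(440,120),.056)
line('housing front',(65,213),(432,250),.056)
line('side',(345,275),(328,470),.04)
line('bedleft',(70,213),(42,485),.01)
line('matfront',(205,390),(325,403),.01)
line('matleft',(213,265),(205,390),.01)
E
```

```text
bedfront [ 0.3968 -0.023 ] [ 0.3867 -0.1307] 84.6 0.1082
fence [ 0.4656 -0.0528] [ 0.4602 -0.1204] 85.5 0.0679
housing back [ 0.5174 -0.0334] [ 0.5067 -0.1399] 84.3 0.107
housing front [ 0.4775 -0.0276] [ 0.4679 -0.1369] 85.0 0.1097
side [ 0.4609 -0.113 ] [ 0.4029 -0.1073] -5.6 0.0583
bedleft [ 0.4804 -0.0313] [ 0.3968 -0.023 ] -5.7 0.084
matfront [ 0.4263 -0.0733] [ 0.4228 -0.1105] 84.6 0.0373
matleft [ 0.4648 -0.076 ] [ 0.4263 -0.0733] -3.9 0.0386
```

Request:
{"method": "apply_moves", "body": {"increments": [[0.8,[10,0,-20],0.007],[0.8,[20,-1,-20],0.007],[0.8,[28,-1,-20],0.007],[0.8,[28,-1,-10],0.008],[0.8,[28,-1,-9],0.007],[0.8,[28,-1,0],0.008],[0.8,[28,-2,0],0.007],[0.8,[28,-2,0],0.008],[0.8,[28,-2,0],0.007],[0.8,[28,-2,0],0.008]]}}

```text
time: 7.1
tool_pos: [0.3831, 0.0601, 0.1992]
tcp_rot: [[-0.995, 0.097, -0.0], [0.097, 0.995, 0.0], [0.0, -0.0, -1.0]]
contact_force: [-0.1, 0.1, -1.7]
width: 0.0371
grip_force: 75.2
```

```bash
python3 - <<'E'
from h import *
plan([.4166,-.0813,.13],174.8,10,.8)
E
```

```text
[0.8, [-4.7, -13.7, 6.9], np.float64(-0.001)],
[0.8, [-4.7, -13.8, 6.9], np.float64(-0.001)],
[0.8, [-4.7, -13.8, 6.9], np.float64(-0.001)],
[0.8, [-4.7, -13.8, 6.9], np.float64(-0.0)],
[0.8, [-4.7, -13.7, 6.9], np.float64(-0.001)],
[0.8, [-4.6, -13.8, 6.9], np.float64(-0.0)],
[0.8, [-4.6, -13.8, 7.0], np.float64(-0.001)],
[0.8, [-4.6, -13.7, 6.9], np.float64(-0.0)],
[0.8, [-4.7, -13.8, 7.0], np.float64(-0.001)],
[0.8, [-4.6, -13.7, 6.9], np.float64(-0.0)]
```

Request:
{"method": "apply_moves", "body": {"increments": [[0.8,[-4.7,-15,6.9],-0.001],[0.8,[-4.7,-15,6.9],-0.001],[0.8,[-4.7,-15,6.9],-0.001],[0.8,[-4.7,-15,6.9],-0.001],[0.8,[-4.7,-15,6.9],-0.001],[0.8,[-4.7,-15,6.9],-0.001],[0.8,[-4.7,-15,6.9],0],[0.8,[-4.7,-15,6.9],0],[0.8,[-4.7,-17,6.9],0],[0.8,[-4.5,0,6.9],0]]}}

```text
time: 8.1
tool_pos: [0.4187, -0.0821, 0.1304]
tcp_rot: [[-0.996, 0.093, 0.001], [0.093, 0.996, -0.001], [-0.001, -0.001, -1.0]]
contact_force: [1.0, 0.5, -1.0]
width: 0.0367
grip_force: 75.4
```

```bash
python3 - <<'E'
from h import *
s=state(); print(s['time'],s['tool_pos'],np.degrees(yaw(s['tcp_rot'])),s['contact_force'])
p=np.array(s['tool_pos']); R=np.array(s['tcp_rot'])
c=cam('wrist'); im=snap('wrist','w4.png')[:,:,::-1].copy()
# held battery box top (tool frame): face at x=-22mm, top 15mm behind TCP
B=np.array([[-.022,.019,-.015],[-.022,-.019,-.015],[.018,-.019,-.015],[.018,.019,-.015]])
q=proj(c,p+B@R.T)
a=np.radians(-5.2); e=np.array([np.cos(a),np.sin(a),0]); l=np.array([-e[1],e[0],0]); C=np.array([.461,-.1125,.01]); z=np.array([0,0,1.])
f=proj(c,[C+l*.064+z*.048,C-l*.004+z*.048]); g=proj(c,[C+z*.03,C-e*.06+z*.03])
for pts,col in((q,(0,255,0)),(f,(0,0,255)),(g,(255,255,0))): cv2.polylines(im,[np.round(pts*8).astype(np.int32)],len(pts)>2,col,1,cv2.LINE_AA,3)
cv2.imwrite('pics/w4a.png',cv2.resize(np.clip(im*1.4,0,255).astype('uint8'),(800,600)))
E
```

```text
8.1 [ 0.41869264 -0.08207084  0.13038471] 174.67145550579815 [ 0.95158682  0.45595308 -0.97150439]
```

View pics/w4a.png

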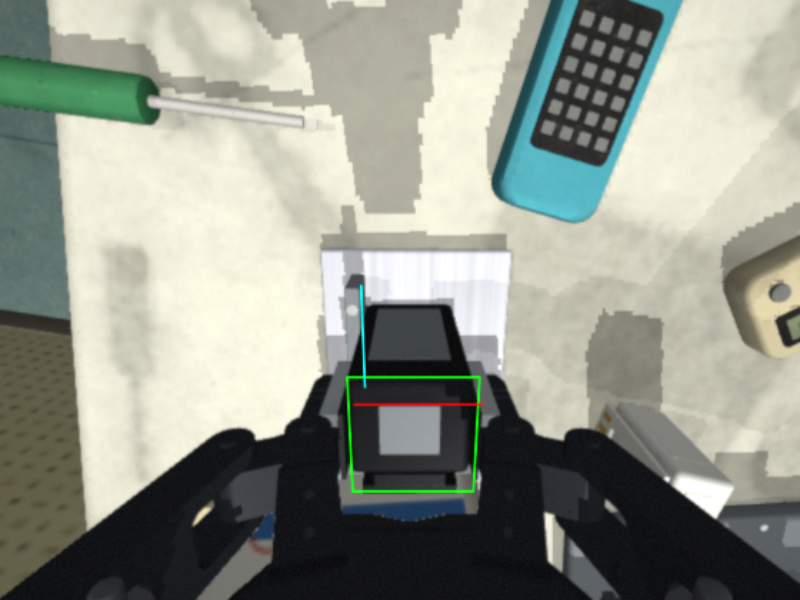

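Request:
{"method": "apply_moves", "body": {"increments": [[0.8,[0,0,10],0],[0.8,[0,0,10],0],[0.8,[0,0,10],0],[0.8,[0,0,10],0],[0.8,[0,0,8],0],[0.8,[0,0,4],0],[0.8,[0,0,1],0],[0.8,[0,0,1],0],[0.8,[0,0,0],0],[0.8,[0,0,0],0]]}}

```text
time: 9.15
tool_pos: [0.419, -0.0809, 0.0767]
tcp_rot: [[-0.996, 0.091, 0.001], [0.091, 0.996, -0.0], [-0.001, -0.0, -1.0]]
contact_force: [0.2, -0.4, -2.6]
width: 0.0368
grip_force: 75.4
```

Request:
{"method": "apply_moves", "body": {"increments": [[0.8,[0,0,1],0],[0.8,[0,0,1],0],[0.8,[0,0,1],0],[0.8,[0,0,1],0],[0.8,[0,0,1],0],[0.8,[0,0,1],0],[0.8,[0,0,0],0],[0.8,[0,0,0],0],[0.8,[0,0,0],0],[0.8,[0,0,0],0]]}}

```text
time: 10.15
tool_pos: [0.4186, -0.0807, 0.0704]
tcp_rot: [[-0.996, 0.091, 0.0], [0.091, 0.996, -0.0], [-0.0, -0.0, -1.0]]
contact_force: [-0.2, 0.3, -2.5]
width: 0.0369
grip_force: 75.4
```

Request:
{"method": "apply_moves", "body": {"increments": [[0.8,[0,0,1],0],[0.8,[0,0,1],0],[0.8,[0,0,1],0],[0.8,[0,0,0.5],0],[0.8,[0,0,0.5],0],[0.8,[0,0,0],0],[0.8,[0,0,0],0],[0.8,[0,0,0],0],[0.8,[0,0,0],0],[0.8,[0,0,0],0]]}}

```text
time: 11.15
tool_pos: [0.4186, -0.0807, 0.0663]
tcp_rot: [[-0.996, 0.091, 0.0], [0.091, 0.996, -0.0], [-0.0, -0.0, -1.0]]
contact_force: [-0.7, -0.1, -1.1]
width: 0.037
grip_force: 75.4
```

Request:
{"method": "apply_moves", "body": {"increments": [[0.8,[0,0,0.5],0],[0.8,[0,0,0.5],0],[0.8,[0,0,0],0],[0.8,[0,0,0],0],[0.8,[0,0,0],0],[0.8,[0,0,0],0],[0.8,[0,0,0],0],[0.8,[0,0,0],0],[0.8,[0,0,0],0],[0.8,[0,0,0],0]]}}

```text
time: 12.15
tool_pos: [0.4187, -0.0807, 0.0659]
tcp_rot: [[-0.996, 0.091, -0.0], [0.091, 0.996, 0.0], [0.0, -0.0, -1.0]]
contact_force: [-2.5, 0.2, 5.2]
width: 0.0368
grip_force: 76.3
```

Request:
{"method": "apply_moves", "body": {"increments": [[0.8,[0,0,-0.3],0],[0.8,[-3,-1,0],0],[0.8,[-3,-1,0],0],[0.8,[-3,-1,0],0],[0.8,[-3,-1,0],0],[0.8,[-2,-1,0],0],[0.8,[-1,-1,0],0],[0.8,[0,0,0],0],[0.8,[0,0,0],0],[0.8,[0,0,0],0]]}}

```text
time: 13.15
tool_pos: [0.4319, -0.087, 0.0661]
tcp_rot: [[-0.996, 0.091, -0.003], [0.091, 0.996, 0.003], [0.004, 0.002, -1.0]]
contact_force: [-5.1, 3.7, 11.3]
width: 0.0369
grip_force: 77.5
```

Request:
{"method": "apply_moves", "body": {"increments": [[0.8,[0,-0.5,0],0],[0.8,[0,-0.5,0],0],[0.8,[0,0,0],0],[0.8,[0,0,0],0],[0.8,[0,0,0],0],[0.8,[0,0,0],0],[0.8,[0,0,0],0],[0.8,[0,0,0],0],[0.8,[0,0,0],0],[0.8,[0,0,0],0]]}}

```text
time: 14.15
tool_pos: [0.4319, -0.0872, 0.0661]
tcp_rot: [[-0.996, 0.091, -0.003], [0.091, 0.996, 0.004], [0.004, 0.004, -1.0]]
contact_force: [-5.1, 6.1, 11.3]
width: 0.0371
grip_force: 77.5
```

Request:
{"method": "apply_moves", "body": {"increments": [[0.8,[0,0,-0.5],0],[0.8,[0,0,0],0],[0.8,[0,-0.5,0],0],[0.8,[0,-0.5,0],0],[0.8,[0,-0.5,0],0],[0.8,[0,-0.5,0],0],[0.8,[0,0,0],0],[0.8,[0,0,0],0],[0.8,[0,0,0],0],[0.8,[0,0,0],0]]}}

```text
time: 15.15
tool_pos: [0.4329, -0.0909, 0.0661]
tcp_rot: [[-0.996, 0.091, 0.001], [0.091, 0.996, 0.0], [-0.001, 0.0, -1.0]]
contact_force: [2.6, 3.2, -1.3]
width: 0.0371
grip_force: 76.2
```

Request:
{"method": "apply_moves", "body": {"increments": [[0.8,[-1.5,0,0],0],[0.8,[-1.5,0,0],0],[0.8,[-1,0,0],0],[0.8,[-1,0,0],0],[0.8,[-1,-0.5,0],0],[0.8,[-0.5,0,0],0],[0.8,[-0.5,0,0],0],[0.8,[0,0,0],0],[0.8,[0,0,0],0],[0.8,[0,0,0],0]]}}

```text
time: 16.15
tool_pos: [0.4343, -0.0911, 0.0662]
tcp_rot: [[-0.996, 0.09, -0.015], [0.09, 0.996, 0.003], [0.015, 0.002, -1.0]]
contact_force: [-13.8, 4.0, 19.4]
width: 0.0371
grip_force: 78.5
```

Request:
{"method": "apply_moves", "body": {"increments": [[0.8,[-0.5,0,0],0],[0.8,[-0.5,0,0],0],[0.8,[-0.5,0,0],0],[0.8,[-0.5,0,0],0],[0.8,[0,0,0],0],[0.8,[0,0,0],0],[0.8,[0,0,0],0],[0.8,[0,0,0],0],[0.8,[0,0,0],0],[0.8,[0,0,0],0]]}}

```text
time: 17.15
tool_pos: [0.4347, -0.0911, 0.0663]
tcp_rot: [[-0.996, 0.089, -0.019], [0.089, 0.996, 0.004], [0.02, 0.002, -1.0]]
contact_force: [-17.8, 4.3, 25.2]
width: 0.037
grip_force: 79.2
```

Request:
{"method": "apply_moves", "body": {"increments": [[0.8,[2,0,0],0],[0.8,[2,0,0],0],[0.8,[2,0,0],0],[0.8,[0,0,-0.5],0],[0.8,[0,0,-0.5],0],[0.8,[0,0,0],0],[0.8,[0,0,0],0],[0.8,[0,0,0],0],[0.8,[0,0,0],0],[0.8,[0,0,0],0]]}}

```text
time: 18.15
tool_pos: [0.4344, -0.0911, 0.0662]
tcp_rot: [[-0.996, 0.091, -0.003], [0.091, 0.996, 0.001], [0.003, 0.001, -1.0]]
contact_force: [-2.0, 5.1, -2.8]
width: 0.0372
grip_force: 75.7
```

Request:
{"method": "apply_moves", "body": {"increments": [[0.8,[0,0,-0.5],0],[0.8,[0,0,0],0],[0.8,[-0.5,0,0],0],[0.8,[-0.5,0,0],0],[0.8,[-0.5,0,0],0],[0.8,[-0.5,0,0],0],[0.8,[0,0,0],0],[0.8,[0,0,0],0],[0.8,[0,0,0],0],[0.8,[0,0,0],0]]}}

```text
time: 19.15
tool_pos: [0.4365, -0.0914, 0.0669]
tcp_rot: [[-0.996, 0.091, -0.003], [0.091, 0.996, 0.001], [0.003, 0.001, -1.0]]
contact_force: [-1.7, 5.0, -2.4]
width: 0.0372
grip_force: 75.7
```

Request:
{"method": "apply_moves", "body": {"increments": [[0.8,[-0.5,0,0],0],[0.8,[-0.5,0,0],0],[0.8,[-0.5,0,0],0],[0.8,[-0.5,0,0],0],[0.8,[-0.5,0,0],0],[0.8,[-0.5,0,0],0],[0.8,[-0.5,0,0],0],[0.8,[0,0,0],0],[0.8,[0,0,0],0],[0.8,[0,0,0],0]]}}

```text
time: 20.15
tool_pos: [0.44, -0.0917, 0.067]
tcp_rot: [[-0.996, 0.091, -0.003], [0.091, 0.996, 0.001], [0.003, 0.001, -1.0]]
contact_force: [-2.3, 5.1, -2.2]
width: 0.037
grip_force: 75.7
```

Request:
{"method": "apply_moves", "body": {"increments": [[0.8,[-0.5,0,0],0],[0.8,[-0.5,0,0],0],[0.8,[-0.5,0,0],0],[0.8,[-0.5,0,0],0],[0.8,[-0.5,0,0],0],[0.8,[-0.5,0,0],0],[0.8,[0,0,0],0],[0.8,[0,0,0],0],[0.8,[0,0,0],0],[0.8,[0,0,0],0]]}}

```text
time: 21.15
tool_pos: [0.442, -0.0919, 0.0668]
tcp_rot: [[-0.996, 0.091, -0.005], [0.091, 0.996, 0.002], [0.005, 0.001, -1.0]]
contact_force: [-4.7, 4.5, -0.7]
width: 0.0367
grip_force: 75.8
```

Request:
{"method": "apply_moves", "body": {"increments": [[0.8,[-0.5,0,0],0],[0.8,[-0.5,0,0],0],[0.8,[-0.5,0,0],0],[0.8,[-0.5,0,0],0],[0.8,[-0.5,0,0],0],[0.8,[-0.5,0,0],0],[0.8,[0,0,0],0],[0.8,[0,0,0],0],[0.8,[0,0,0],0],[0.8,[0,0,0],0]]}}

```text
time: 22.15
tool_pos: [0.4426, -0.0919, 0.0666]
tcp_rot: [[-0.996, 0.09, -0.011], [0.09, 0.996, 0.002], [0.012, 0.001, -1.0]]
contact_force: [-11.4, 5.1, 6.1]
width: 0.0367
grip_force: 77.0
```

Request:
{"method": "apply_moves", "body": {"increments": [[0.8,[0,0,-0.4],0],[0.8,[0,0,-0.4],0],[0.8,[0,0,0],0],[0.8,[0,0,0],0],[0.8,[0,0,0],0],[0.8,[0,0,0],0],[0.8,[0,0,0],0],[0.8,[0,0,0],0],[0.8,[0,0,0],0],[0.8,[0,0,0],0]]}}

```text
time: 23.15
tool_pos: [0.4426, -0.0919, 0.0666]
tcp_rot: [[-0.996, 0.09, -0.011], [0.09, 0.996, 0.002], [0.011, 0.001, -1.0]]
contact_force: [-8.6, 3.8, 0.4]
width: 0.0374
grip_force: 75.9
```

```bash
python3 - <<'E'
from h import *
np.set_printoptions(precision=4,suppress=True)
s=state(); R=np.array(s['tcp_rot']); print(s['time'],s['tool_pos'],R[:,2],np.degrees(yaw(R)),s['contact_force'],s['moment'])
E
```

```text
23.15 [ 0.4426 -0.0919  0.0666] [-0.0108  0.0022 -0.9999] 174.84057321698836 [-8.6109  3.7812  0.3786] [ 0.732   1.3606 -0.1777]
```

Request:
{"method": "apply_moves", "body": {"increments": [[0.8,[0,0,-0.4],0],[0.8,[0,0,0],0],[0.8,[-0.5,0,0],0],[0.8,[-0.5,0,0],0],[0.8,[-0.5,0,0],0],[0.8,[0,0,0],0],[0.8,[0,0,0],0],[0.8,[0,0,0],0],[0.8,[0,0,0],0],[0.8,[0,0,0],0]]}}

```text
time: 24.15
tool_pos: [0.4427, -0.0919, 0.0667]
tcp_rot: [[-0.996, 0.09, -0.014], [0.09, 0.996, 0.003], [0.014, 0.001, -1.0]]
contact_force: [-12.2, 3.4, 2.5]
width: 0.0371
grip_force: 76.3
```

```bash
python3 - <<'E'
from h import *
np.set_printoptions(precision=4,suppress=True)
s=state(); R=np.array(s['tcp_rot']); print(s['time'],s['tool_pos'],R[:,2],np.degrees(yaw(R)),s['contact_force'],s['moment'])
E
```

```text
24.15 [ 0.4427 -0.0919  0.0667] [-0.0142  0.0025 -0.9999] 174.8547082876877 [-12.2048   3.4439   2.4732] [ 0.64    1.7949 -0.1761]
```

Request:
{"method": "apply_moves", "body": {"increments": [[0.8,[0.5,0,0],0],[0.8,[0.5,0,0],0],[0.8,[0.5,0,0],0],[0.8,[0,0,0.4],0],[0.8,[0,0,0.4],0],[0.8,[0,0,0.4],0],[0.8,[0,0,0.4],0],[0.8,[0,0,0],0],[0.8,[0,0,0],0],[0.8,[0,0,0],0]]}}

```text
time: 25.15
tool_pos: [0.4426, -0.0919, 0.0664]
tcp_rot: [[-0.996, 0.09, -0.012], [0.09, 0.996, 0.002], [0.012, 0.001, -1.0]]
contact_force: [-11.6, 4.2, 6.8]
width: 0.0371
grip_force: 77.3
```

```bash
cat > st.py <<'E'
from h import *
np.set_printoptions(precision=4,suppress=True)
s=state(); R=np.array(s['tcp_rot']); print(s['time'],s['tool_pos'],R[:,2],np.degrees(yaw(R)),s['contact_force'],s['moment'])
E
python3 st.py
```

```text
25.15 [ 0.4426 -0.0919  0.0664] [-0.0115  0.0023 -0.9999] 174.84826932750207 [-11.5802   4.2361   6.7965] [ 0.832   1.8521 -0.2045]
```

Request:
{"method": "apply_moves", "body": {"increments": [[0.8,[0,0,0.4],0],[0.8,[0.3,0,0.4],0],[0.8,[0.3,0,0.4],0],[0.8,[0.3,0,0.4],0],[0.8,[0.3,0,0],0],[0.8,[0.3,0,0],0],[0.8,[0,0,0],0],[0.8,[0,0,0],0],[0.8,[0,0,0],0],[0.8,[0,0,0],0]]}}

```text
time: 26.15
tool_pos: [0.4426, -0.0919, 0.0662]
tcp_rot: [[-0.996, 0.09, -0.009], [0.09, 0.996, 0.002], [0.009, 0.001, -1.0]]
contact_force: [-10.9, 6.0, 13.3]
width: 0.037
grip_force: 78.1
```

```bash
python3 st.py
```

```text
26.15 [ 0.4426 -0.0919  0.0662] [-0.0089  0.0021 -1.    ] 174.83545411085694 [-10.9386   6.0116  13.3123] [ 1.1225  1.9527 -0.138 ]
```

Request:
{"method": "apply_moves", "body": {"increments": [[0.8,[0.3,0,0.4],0],[0.8,[0.3,0,0.4],0],[0.8,[0.3,0,0.4],0],[0.8,[0.3,0,0.4],0],[0.8,[0.3,0,0],0],[0.8,[0,0,0],0],[0.8,[0,0,0],0],[0.8,[0,0,0],0],[0.8,[0,0,0],0],[0.8,[0,0,0],0]]}}

```text
time: 27.15
tool_pos: [0.4425, -0.0919, 0.0661]
tcp_rot: [[-0.996, 0.09, -0.007], [0.09, 0.996, 0.002], [0.007, 0.001, -1.0]]
contact_force: [-11.8, 8.4, 20.2]
width: 0.0368
grip_force: 78.8
```

```bash
python3 st.py; python3 - <<'E'
from h import *
snap('wrist','w5.png'); snap('top','t5.png'); snap('scene','s5.png')
a=cv2.imread('pics/w5.png'); b=cv2.imread('pics/s5.png')[220:330,180:300]
cv2.imwrite('pics/f.png',np.hstack([cv2.resize(np.clip(a[180:400,150:430]*1.5,0,255).astype('uint8'),(509,400),interpolation=2),cv2.resize(b,(290,400),interpolation=2)]))
E
```

```text
27.15 [ 0.4425 -0.0919  0.0661] [-0.0065  0.002  -1.    ] 174.83502867056134 [-11.8123   8.3899  20.2006] [ 1.3733  2.1572 -0.1169]
```

View pics/f.png

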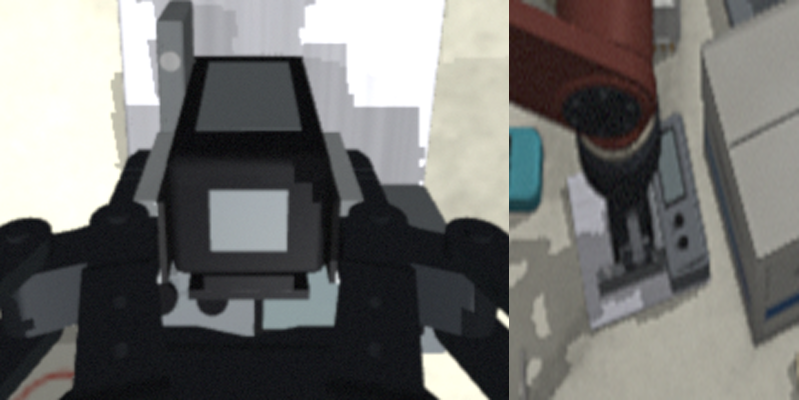

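Request:
{"method": "apply_moves", "body": {"increments": [[0.8,[0,0,0.4],0],[0.8,[0,0,0.4],0],[0.8,[0,0,0],0],[0.8,[0,0,0],0],[0.8,[0,0,0],0],[0.8,[0,0,0],0],[0.8,[0,0,0],0],[0.8,[0,0,0],0],[0.8,[0,0,0],0],[0.8,[0,0,0],0]]}}

```text
time: 28.3
tool_pos: [0.4426, -0.092, 0.0661]
tcp_rot: [[-0.996, 0.09, -0.007], [0.09, 0.996, 0.002], [0.007, 0.002, -1.0]]
contact_force: [-14.4, 9.2, 27.1]
width: 0.0369
grip_force: 79.7
```

```bash
python3 st.py
```

```text
28.3 [ 0.4426 -0.092   0.0661] [-0.0071  0.0021 -1.    ] 174.83320446152297 [-14.4225   9.2481  27.1228] [ 1.5313  2.51   -0.1807]
```

```bash
python3 -c "
from bench import order; print(order.job_done())"
```

```text
the job is handed in; nothing more can be done
None
```

I pulled the thick battery off the charger and stood it in the checker's corner, and handed the job in with the arm still pressing it against both fences. By my estimate it leans about 0.4° and the contacts are about 2.7 of 3 mm in, but I could not measure the contact depth directly. The thin battery and the other things were not moved.

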